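# Clamp a keypad phone in the cam clamp and lock the crank

## Task

Set the small keypad phone down (do not drop it) lengthwise on the clamp's bed between the two rubber jaws, then turn the crank, either way, until the follower roller sits on the cam's dwell (the crank arm then points straight out at the cam end, away from the phone), and let go of it so that the jaw stays shut on the phone by itself. Then lift the lock lever out of its free notch, carry it along the gate to the lock notch so that its fork straddles the lug on the camshaft, and let it drop fully home. Leave the phone clamped flat and square, and leave the other things on the bench where they lie.

Things in the scene. Friction and masses are not known exactly. Their poses are not given: they have to be found in the camera images.
- phone_center (a point): centre (half-way up) of the keypad phone: grey bar phone, 116 mm long (its y axis), 50 mm wide (x), 14 mm thick (z), about 90 g, lying back up on the blue work mat (mat top 3 mm above the bench). A much larger flat black smartphone (150 x 72 x 9 mm) lies at the other of two places on the mat. Either end of the phone may go first.
- fixture: the cam clamp: aluminium base plate 314 mm long, bolted to the bench, plate top 12 mm above the bench. Origin on the bench under the clamping line's middle; z up, y along the clamping line from the cam end (-y) to the fixed jaw (+y), x level, towards the lock lever. Offsets below are in this frame.
- bed (a point): middle of the bed's rubber top, at (0, 65, 30) mm in the fixture frame, half-way between the open jaws. The bed is 30 mm wide, narrower than the phone, and stands 18 mm above the plate, so fingers can pass down on both long sides of the phone.
- fixed_jaw (a point): centre of the fixed jaw's rubber face, at (0, 128, 39) mm in the fixture frame. Both jaws are 44 mm wide and reach from 28 to 50 mm above the bench. Open, they stand 126 mm apart, so the phone has about 5 mm to spare at each end.
- jaw_face (a point): centre of the sliding jaw's rubber face, at y = 2 mm in the fixture frame when open. Closing, it moves 13 to 14 mm towards +y, pushes the phone along the bed against the fixed jaw and is then pressed back about 3 mm on its springs (about 8 N).
- follower (a joint): travel of the follower bar, m: 0 with the jaw fully open, 0.013 to 0.014 when its roller is on the cam's dwell (the highest, concentric part of the cam). A spring pulls it back.
- jaw (a joint): how far the sliding jaw is pressed back on its springs, m: 0 when it holds nothing, about 0.003 when the phone is clamped.
- crank (a joint): camshaft angle, rad, anticlockwise from above, no end stops. At 0 (or a full turn from it) the middle of the dwell is at the roller and the arm points along the fixture's -y. The dwell extends 0.45 rad to either side; over the next 1.9 rad the jaw opens, and its springs may turn the crank back if it is let go there; half a turn from 0 the jaw is open. Turning takes up to about 6 N at the handle.
- cam_axis (a point): on the vertical camshaft axis, 76 mm above the bench, at (0, -105) mm in the fixture frame. The cam lies in the open at 31 to 43 mm, the lock lug at 50 to 60 mm (it points to the fixture's +x when the crank is at 0), the flat crank arm at 66 to 76 mm.
- crank_handle (a point): middle of the crank's upright black handle: a freely turning sleeve 22 mm in diameter, from 80 to 124 mm above the bench (this point at 102 mm), 60 mm from the camshaft axis. Its axes turn with the crank.
- lever_grip (a point): middle of the lock lever's upright black grip: stem 18 mm in diameter (80 to 111 mm above the bench with the lever down, this point at 96 mm), above it a round head 28 mm in diameter, top at 122 mm. In the fixture frame it stands at (118, -105) mm in the free notch and (88, -105) mm in the lock notch: locking moves it 30 mm along -x, towards the camshaft.
- lock_slide (a joint): travel of the lock slide with its fork, m: 0 in the free notch, 0.030 (end stop) at the lock notch. The fork takes in the lug if the crank is within about 0.2 rad of the middle of the dwell.
- lock_lift (a joint): lift of the lock lever, m: 0 fully down in a notch, end stop at 0.020. Its cross pin passes over the gate's middle teeth only when lifted more than 0.014; let go, it falls by its weight and a spring of about 2 N.
- smartphone: bystander: flat black smartphone, 72 (x) x 150 (y) x 9 mm, on the mat; origin at the centre of its underside.
- tweezers: bystander: steel tweezers, 125 mm long (x), on the mat between the phones and the clamp; origin near their middle.
- screw_tray: bystander: steel screw tray, 75 x 55 x 18 mm, on the mat; origin under its centre.
- flux_jar: bystander: white jar with a steel cap, 48 mm across, 42 mm high; origin under its centre.
- driver: bystander: screwdriver lying beyond the clamp's cam end, 150 mm long; origin near its middle.
Not all that is in view belongs to the job. What is shaped like the part that bears phone_center but brown or turquoise is not meant.

How it is judged:
By the outcome, as a careful person would: the job done as asked, in the order asked, and still so for the second after the job is handed in, with the robot touching nothing.
It also fails if it takes over 70 s, if anything falls off the work surface, if the arm or the gripper's body presses on something with over 40 N, if the wrist force passes 120 N, or if a joint passes its speed limit or range.

## Robot

A 6-joint arm with a two-finger parallel gripper is mounted at the origin on the work surface. World frame = base frame: x ahead of the robot, y to its left, z up, the work surface at z = 0. Lengths are in m, angles in rad, forces in N, time in s.
With the tool pointing down it reaches from about 0.4 to 0.925 m from the base axis. Payload 12.5 kg.
Tool frame: the origin (TCP) lies between the finger pads; the fingertips stand 14 mm ahead of it and the grasp point (between the pads) lies 5 mm behind it; z points along the fingers, y is the line along which they close (so a half turn about z gives the same grasp; the last joint's range is limited). The gripper opens to 95 mm and grips with 3 to 60 N. Pads are 20 mm wide; open, the fingers measure 119 mm over their backs; the gripper's body (75 mm by 180 mm) begins 59 mm behind the grasp point.
Start: joints at [-1.39, 0.491, 1.559, -0, 1.092, -0.106], TCP at [0.177, -0.599, 0.229] pointing down, gripper open.
Joint ranges: [-3.1, 3.1], [-0.84, 2.19], [0.05, 2.79], [-1.13, 4.28], [0.06, 2.93], [-2.69, 2.69]. Speed limits (rad/s): [2.22, 2.22, 2.79, 3.14, 3.14, 3.14].

## Interface

Orientations are given as a 3x3 rotation matrix whose columns are the frame's x, y, z axes.
In Python, from rig import arm gives the robot as it stands. The module is installed in compiled form; this text tells all that it offers.
- The arm moves only by the shell command python3 -m crank 'ROWS' [OPENING] [FORCE]. ROWS is JSON, a list of rows, each a list of 6 numbers: the shift along the world's x, y, z in units of 40 mm (1.0 is 40 mm), then the turn, a rotation vector about the world's x, y, z in units of 5 degrees (1.0 is 5 degrees). A call has exactly 10 rows; each row shifts and turns the commanded pose from where the row before left it; what a row does not reach is not made up. A row lasts 1/8 s, in which the tool goes at most 62.5 mm and 10.7 degrees, less where a joint would pass 70% of its speed; a pose out of reach is approached as far as the arm can. A call is refused whole if a number of a shift passes 1 or a number of a turn 1, either way. A call with a gripper value outside its range is refused whole. OPENING is the opening, from 0 (shut) to 1 (fully open), set as the call begins (- or left out, the last holds). The fingers move at their own pace and stop on an object; FORCE is the grip in N (left out, the last holds). Time passes only in rows, so rows that do not move let the fingers close, or fill a call up. It gives the time, the measured TCP pose, the force, the opening and the grip force at its end, in the units of the state.
- arm.get_obs(): the state, without advancing time (a new reading comes with each control period).
- arm.camera(name): name is "scene" or "top" or "wrist"; returns a dict with "img" (480x640x3 uint8, red, green, blue), "depth" (480x640 float32, m along the optical axis (not along the pixel's ray), 0 where there is no reading), "K" (3x3 intrinsics, pixels), "rvec" (rotation vector, rad) and "tvec" (3), from world to camera coordinates, as OpenCV has them; the wrist camera has in their place "hand_eye" (4x4, takes a point from camera to tool coordinates, whose origin is the TCP and whose axes are the flange's). Camera axes: x right, y down, z forward; pixel columns grow to the right and rows downward; lengths in m; the calibration is good to about 2 mm. A picture is of the moment at which its call begins: read the wrist's pose just before it.
- arm.hand_in(): hands the job in; it is judged then, once.
Trained networks look in the newest picture that a camera, given by its name, has taken for a name from the list of things; names that differ only in an ending like _2 or _b are one class to them, and where a whole thing is asked for, a point or a joint stands for the part that bears it (a point fixed in the world has none). Each returns a list of dicts, best first, with "confidence" (0 to 1); they miss things now and then, are a little off and sometimes report something else, mostly with a low value. They report only what shows in the picture. A call takes as long as a camera call. They do not tell look-alikes from the thing itself.
- arm.recognise(camera, query): "centre" ([x, y, z] in m, in world coordinates, good to about 4 mm: the middle of the surface that is visible of it).
- arm.pinpoint(camera, query): "centre" ([x, y, z] in m, in world coordinates, good to about 4 mm: a listed point, or the origin of a listed thing).
The state is a dict: "clock": time; "qpos": joint angles; "dq": joint speeds; "effort": joint torques, N m; "position": TCP position; "orientation": TCP orientation; "contact_force": force on the tool from outside, world axes, zero at the start; "ft_torque": the same for the moment, N m; "finger_gap": finger opening in m; "grip_force": force on a finger pad.
Only numpy, scipy, OpenCV 4.12 (cv2) and the standard library are available. Lean on these libraries where they do the work, as an engineer would, in place of code of your own. Each camera call takes 0.05 s, during which the arm holds its last target. There are 200 camera calls.

## Working session

There is one attempt and no reset: what is moved stays moved. The work goes in short steps, Python scripts to look and compute and a shell command to move; the robot and the scene stay as the last step left them, time stands still between calls to the robot, and variables do not carry over. Pictures are saved under pics/ and viewed, at most 10 in all, crops included, and the job is handed in when it is done.

```bash
mkdir -p pics
cat > h.py <<'E'
import numpy as np,cv2
from rig import arm
def pose():
    o=arm.get_obs(); return o
def world(c,u,v,o=None):
    d=c["depth"][int(v),int(u)]
    p=np.linalg.inv(c["K"])@[u,v,1]*d
    if "hand_eye" in c:
        p=c["hand_eye"]@np.r_[p,1]; return np.array(o["orientation"])@p[:3]+o["position"]
    R=cv2.Rodrigues(np.array(c["rvec"]))[0]; return R.T@(p-np.ravel(c["tvec"]))
def save(c,n): cv2.imwrite(f"pics/{n}.png",c["img"][:,:,::-1])
E
python3 - <<'E'
from h import *
for cam in("top","scene"):
    c=arm.camera(cam); save(c,cam+"0")
    for n in["phone_center","fixed_jaw","jaw_face","bed","cam_axis","crank_handle","lever_grip","smartphone","tweezers","screw_tray","flux_jar","driver"]:
        for r in arm.pinpoint(cam,n)[:3]: print(cam,n,np.round(r["centre"],3),round(r["confidence"],2))
print(np.round(arm.get_obs()["orientation"],3))
E
```

```text
top phone_center [0.2   0.39  0.005] 0.85
top phone_center [0.607 0.303 0.006] 0.7
top phone_center [0.663 0.088 0.008] 0.6
top fixed_jaw [0.508 0.055 0.044] 0.69
top jaw_face [ 0.502 -0.078  0.034] 0.77
top bed [ 0.511 -0.01   0.028] 0.77
top cam_axis [ 0.488 -0.182  0.08 ] 0.94
top crank_handle [ 0.497 -0.127  0.102] 0.68
top crank_handle [ 0.608 -0.192  0.094] 0.57
top lever_grip [ 0.607 -0.194  0.096] 0.52
top smartphone [0.426 0.311 0.003] 0.73
top tweezers [0.527 0.208 0.002] 0.59
top screw_tray [0.517 0.448 0.008] 0.7
top flux_jar [ 0.424 -0.33   0.001] 0.93
top driver [ 0.567 -0.346 -0.   ] 0.65
scene phone_center [0.667 0.092 0.008] 0.85
scene phone_center [0.205 0.39  0.01 ] 0.76
scene phone_center [0.607 0.305 0.016] 0.55
scene fixed_jaw [0.511 0.051 0.037] 0.67
scene fixed_jaw [ 0.428 -0.332 -0.002] 0.52
scene jaw_face [ 0.502 -0.072  0.039] 0.8
scene bed [ 0.502 -0.01   0.033] 0.82
scene cam_axis [ 0.488 -0.185  0.076] 0.55
scene crank_handle [ 0.495 -0.122  0.11 ] 0.56
scene lever_grip [ 0.501 -0.075  0.039] 0.65
scene lever_grip [ 0.611 -0.188  0.095] 0.61
scene smartphone [0.426 0.306 0.   ] 0.61
scene tweezers [0.528 0.209 0.006] 0.5
scene screw_tray [0.514 0.453 0.002] 0.77
scene flux_jar [ 0.425 -0.332 -0.001] 0.61
scene driver [ 0.57  -0.346 -0.001] 0.89
[[ 0.959  0.283  0.   ]
 [ 0.283 -0.959 -0.   ]
 [ 0.     0.    -1.   ]]
```

View pics/top0.png

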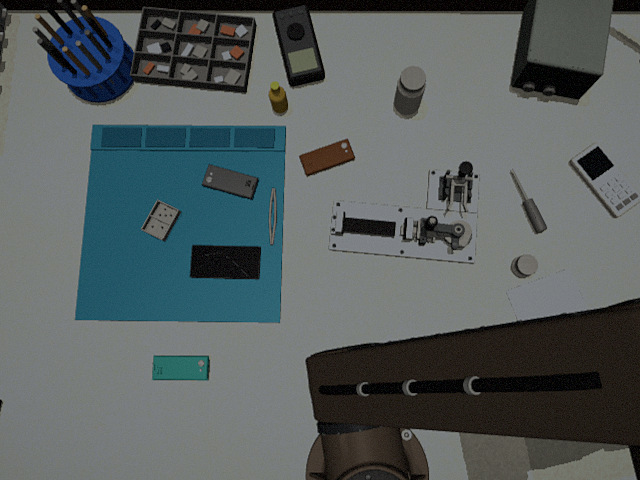

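View pics/scene0.png

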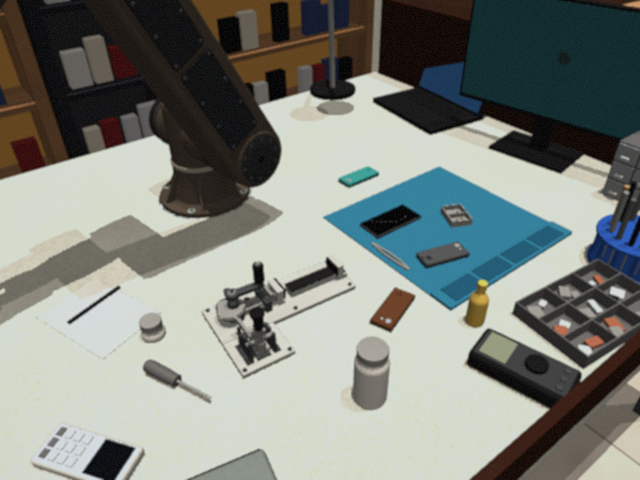

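The grey phone is at top px (230,181), the smartphone at (225,262), and the brown (327,157) and turquoise (181,368) phones are decoys. The clamp spans (332–478, 200–262) with the crank arm pointing towards the jaw, so it is open, and the lever is at (466,168).

```bash
cat >> h.py <<'E'
def cloud(c,o=None):
    d=c["depth"]; v,u=np.mgrid[:480,:640]
    p=(np.linalg.inv(c["K"])@np.stack([u.ravel(),v.ravel(),np.ones(u.size)]))*d.ravel()
    if "hand_eye" in c:
        H=np.array(c["hand_eye"]); p=H[:3,:3]@p+H[:3,3:]; w=np.array(o["orientation"])@p+np.array(o["position"])[:,None]
    else:
        R=cv2.Rodrigues(np.array(c["rvec"]))[0]; w=R.T@(p-np.ravel(c["tvec"])[:,None])
    w=w.T.reshape(480,640,3); w[d==0]=np.nan; return w
def rect(w,ctr,r,z0,z1):
    m=(np.hypot(w[...,0]-ctr[0],w[...,1]-ctr[1])<r)&(w[...,2]>z0)&(w[...,2]<z1)
    q=w[m]; return cv2.minAreaRect((q[:,:2]*1000).astype(np.float32)),np.median(q[:,2]),len(q)
E
python3 - <<'E'
from h import *
for n in("top","scene"):
    c=arm.camera(n); w=cloud(c)
    print(n,rect(w,(.607,.303),.085,.011,.03)); print(rect(w,(.507,-.01),.055,.024,.04)); 
    print("plate",rect(w,(.507,-.05),.26,.006,.018)); print("lever",rect(w,(.609,-.191),.03,.112,.13)); print("handle",rect(w,(.496,-.124),.03,.112,.13))
E
```

```text
top (((627.7896118164062, 308.35009765625), (127.5662612915039, 124.98609924316406), 4.412049770355225), np.float64(0.017286197016239763), 1206)
(((505.6053771972656, -5.971385955810547), (100.79342651367188, 31.42531967163086), 85.16999053955078), np.float64(0.030397351810105225), 674)
plate (((509.8790588378906, -50.56353759765625), (514.9180297851562, 487.65118408203125), 72.59085845947266), np.float64(0.012588157131284531), 7374)
lever (((607.9283447265625, -189.29689025878906), (26.518630981445312, 25.96999168395996), 34.77968215942383), np.float64(0.12259744886675664), 152)
handle (((497.53314208984375, -119.31826782226562), (22.115036010742188, 20.40652084350586), 38.73052215576172), np.float64(0.12407591369979769), 105)
scene (((634.8629150390625, 295.626708984375), (116.98584747314453, 111.31804656982422), 74.5577163696289), np.float64(0.016611336528014935), 729)
(((504.1817932128906, -6.8248138427734375), (103.33988189697266, 35.08899688720703), 84.82383728027344), np.float64(0.02956187263638163), 524)
plate (((568.4475708007812, -17.985504150390625), (284.5676574707031, 457.0531921386719), 1.4326303005218506), np.float64(0.012032768574516873), 5255)
lever (((607.5855102539062, -191.59059143066406), (27.320951461791992, 26.45144271850586), 32.463741302490234), np.float64(0.12122819241747343), 173)
handle (((498.1343994140625, -121.80158996582031), (21.070478439331055, 22.09041976928711), 1.9095748662948608), np.float64(0.12225353872805525), 108)
```

```bash
python3 -m crank '[[0.5,0.8,0,0,0,0.5],[0.7,0.9,0,0,0,0.5],[0.7,0.9,0,0,0,0.5],[0.6,0.9,0,0,0,0.5],[0.5,0.9,0,0,0,0.5],[0.5,0.9,0,0,0,0.5],[0.5,0.9,0,0,0,0.5],[0.5,0.9,0,0,0,0.5],[0.5,0.9,0,0,0,0.5],[0.5,0.9,0,0,0,0.5]]' 1 20; python3 -m crank '[[0.5,0.9,0,0,0,0.5],[0.5,0.9,0,0,0,0.5],[0.5,0.9,0,0,0,0.5],[0.5,0.9,0,0,0,0.5],[0.5,0.9,0,0,0,0.5],[0.5,0.9,0,0,0,0.5],[0.5,0.9,0,0,0,0.5],[0.5,0.9,0,0,0,0.5],[0.5,0.9,0,0,0,0.5],[0.5,0.9,0,0,0,0.5]]'
```

```text
clock: 2.65
position: [0.3974, -0.2423, 0.2289]
orientation: [[0.749, 0.663, 0.0], [0.663, -0.749, -0.0], [0.0, 0.001, -1.0]]
contact_force: [-0.0, -0.5, 0.0]
finger_gap: 0.095
grip_force: 0.0
clock: 3.9
position: [0.5974, 0.1178, 0.2287]
orientation: [[0.398, 0.917, 0.0], [0.917, -0.398, -0.0], [0.0, 0.0, -1.0]]
contact_force: [0.3, -0.6, 0.0]
finger_gap: 0.095
grip_force: 0.0
```

```bash
python3 -m crank '[[0,0.9,0,0,0,0.5],[0,0.9,0,0,0,0.5],[0,0.9,0,0,0,0.5],[0,0.5,0,0,0,0.5],[0,0,0,0,0,0],[0,0,0,0,0,0],[0,0,0,0,0,0],[0,0,0,0,0,0],[0,0,0,0,0,0],[0,0,0,0,0,0]]'
python3 - <<'E'
from h import *
o=arm.get_obs(); c=arm.camera("wrist"); save(c,"w1"); w=cloud(c,o)
m=(w[...,2]>.012)&(w[...,2]<.021)
n,l,s,_=cv2.connectedComponentsWithStats(m.astype(np.uint8))
for i in range(1,n):
    if s[i,4]>800:
        q=w[l==i]; print(s[i],cv2.minAreaRect((q[:,:2]*1000).astype(np.float32)),np.median(q[:,2]))
print([ (np.round(r["centre"],3),r["confidence"]) for r in arm.pinpoint("wrist","phone_center")])
E
```

```text
clock: 5.15
position: [0.5969, 0.2444, 0.2287]
orientation: [[0.235, 0.972, 0.0], [0.972, -0.235, -0.0], [0.0, 0.0, -1.0]]
contact_force: [0.2, 0.5, 1.0]
finger_gap: 0.095
grip_force: 0.0
[ 289   62   62  141 8043] ((608.853759765625, 304.22662353515625), (115.74661254882812, 50.12892150878906), 74.5342025756836) 0.015865645845915488
[ 379  283   58   37 1210] ((654.688720703125, 126.04913330078125), (47.86164855957031, 40.49464416503906), 19.186725616455078) 0.012999662483150515
[ 415  360   56   34 1027] ((674.6868286132812, 57.82291030883789), (37.78868103027344, 45.90452575683594), 18.728883743286133) 0.01305663916671082
[(array([0.605, 0.302, 0.006]), 0.71)]
```

View pics/w1.png

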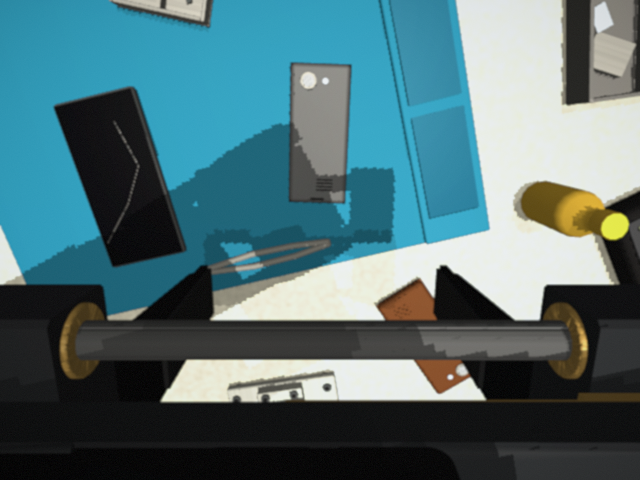

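The wrist view shows the grey phone at (320,132), back up, with the tweezers clear below at (270,258). The measured centre is (0.6085, 0.304), long axis at 74.5°.

```bash
python3 -m crank '[[0.15,0.75,-0.5,0,0,-0.2],[0.14,0.74,-0.7,0,0,-0.2],[0,0,-0.9,0,0,0],[0,0,-0.9,0,0,0],[0,0,-0.9,0,0,0],[0,0,-0.7,0,0,0],[0,0,-0.4,0,0,0],[0,0,-0.23,0,0,0],[0,0,0,0,0,0],[0,0,0,0,0,0]]' 1 20; python3 -m crank '[[0,0,0,0,0,0],[0,0,0,0,0,0],[0,0,0,0,0,0],[0,0,0,0,0,0],[0,0,0,0,0,0],[0,0,0,0,0,0],[0,0,0,0,0,0],[0,0,0,0,0,0],[0,0,0,0,0,0],[0,0,0,0,0,0]]' 0.45 20
```

```text
clock: 6.5
position: [0.6089, 0.3043, 0.0204]
orientation: [[0.268, 0.963, 0.001], [0.963, -0.268, 0.0], [0.001, 0.001, -1.0]]
contact_force: [-0.6, 0.5, -0.6]
finger_gap: 0.0952
grip_force: 0.0
clock: 7.75
position: [0.6084, 0.3041, 0.0194]
orientation: [[0.268, 0.963, -0.0], [0.963, -0.268, -0.0], [-0.0, -0.0, -1.0]]
contact_force: [-0.3, 0.6, -0.5]
finger_gap: 0.0498
grip_force: 20.0
```

```bash
python3 -m crank '[[0,0,0.4,0,0,0],[0,0,0.8,0,0,0],[0,0,0.8,0,0,0],[-0.2,-0.5,0.5,0,0,0.3],[-0.3,-0.9,0,0,0,0.3],[-0.3,-0.9,0,0,0,0.3],[-0.3,-0.9,0,0,0,0.3],[-0.3,-0.9,0,0,0,0.3],[-0.3,-0.9,0,0,0,0.3],[-0.3,-0.9,0,0,0,0.3]]'; python3 -m crank '[[-0.3,-0.9,0,0,0,0],[-0.2,-0.7,0,0,0,0],[-0.04,-0.37,0,0,0,0],[0,0,-0.5,0,0,0],[0,0,-0.5,0,0,0],[0,0,-0.3,0,0,0],[0,0,0,0,0,0],[0,0,0,0,0,0],[0,0,0,0,0,0],[0,0,0,0,0,0]]'
python3 - <<'E'
from h import *
for n in("top","scene"):
    c=arm.camera(n); w=cloud(c); save(c,n+"2")
    R,t=cv2.Rodrigues(np.array(c["rvec"]))[0],np.ravel(c["tvec"])
    p=R@np.array([.507,-.011,.05])+t; u=c["K"]@p; u=(u[:2]/u[2]).astype(int); x0,y0=max(u[0]-80,0),max(u[1]-60,0)
    cv2.imwrite(f"pics/{n}2c.png",cv2.resize(c["img"][y0:y0+120,x0:x0+160,::-1],(400,300),interpolation=cv2.INTER_CUBIC))
a=[cv2.imread(f"pics/{n}2c.png") for n in("top","scene")]; cv2.imwrite("pics/c2.png",np.hstack(a))
E
```

```text
clock: 9.0
position: [0.5282, 0.067, 0.1206]
orientation: [[0.087, 0.996, 0.002], [0.996, -0.087, -0.0], [0.0, 0.002, -1.0]]
contact_force: [0.1, -0.4, -1.2]
finger_gap: 0.0498
grip_force: 20.0
clock: 10.25
position: [0.507, -0.0107, 0.0679]
orientation: [[0.088, 0.996, 0.001], [0.996, -0.088, -0.0], [-0.0, 0.001, -1.0]]
contact_force: [0.3, 0.2, -0.6]
finger_gap: 0.0496
grip_force: 20.0
```

View pics/c2.png

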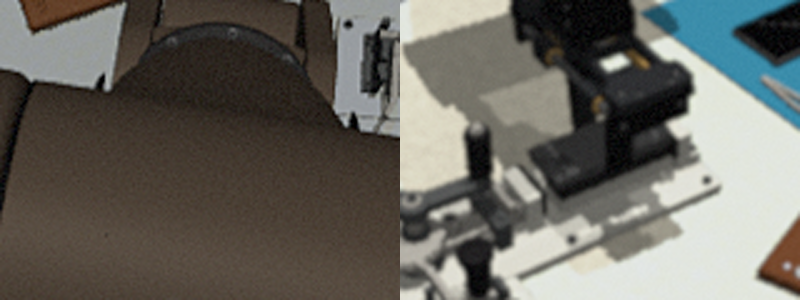

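The top view is blocked by the arm. The scene view shows the phone held level over the bed, its near end just short of the sliding jaw. Lowering gently.

```bash
python3 -m crank '[[0,0,-0.2,0,0,0],[0,0,-0.15,0,0,0],[0,0,-0.1,0,0,0],[0,0,-0.04,0,0,0],[0,0,0,0,0,0],[0,0,0,0,0,0],[0,0,-0.02,0,0,0],[0,0,-0.02,0,0,0],[0,0,0,0,0,0],[0,0,0,0,0,0]]'
```

```text
clock: 11.6
position: [0.5069, -0.0107, 0.0464]
orientation: [[0.088, 0.996, 0.0], [0.996, -0.088, -0.0], [-0.0, 0.0, -1.0]]
contact_force: [-0.4, 0.2, 2.8]
finger_gap: 0.0499
grip_force: 20.0
```

```bash
python3 -m crank '[[0,0,0,0,0,0],[0,0,0,0,0,0],[0,0,0,0,0,0],[0,0,0,0,0,0],[0,0,0.3,0,0,0],[0,0,0.7,0,0,0],[0,0,0.9,0,0,0],[0,0,0.9,0,0,0],[0,0,0.8,0,0,0],[0,0,0,0,0,0]]' 0.85 20; python3 -m crank '[[0,-0.9,0,0,0,0],[-0.1,-0.9,0,0,0,0],[-0.12,-0.95,0,0,0,0],[0,-0.9,0,0,0,0],[0,-0.9,0,0,0,0],[0,-0.9,0,0,0,0],[0,0,0,0,0,0],[0,0,0,0,0,0],[0,0,0,0,0,0],[0,0,0,0,0,0]]'
python3 - <<'E'
from h import *
o=arm.get_obs(); c=arm.camera("wrist"); save(c,"w3"); w=cloud(c,o)
print("phone",rect(w,(.507,-.011),.07,.039,.0465)); print("lever",rect(w,(.609,-.191),.03,.112,.13)); print("handle",rect(w,(.496,-.124),.03,.112,.13))
c=arm.camera("scene"); w=cloud(c); print("phone",rect(w,(.507,-.011),.07,.039,.0465),"handle",rect(w,(.496,-.124),.03,.112,.13))
E
```

```text
clock: 12.85
position: [0.5076, -0.0107, 0.1931]
orientation: [[0.088, 0.996, 0.005], [0.996, -0.088, -0.001], [-0.0, 0.005, -1.0]]
contact_force: [-0.5, 0.6, -0.8]
finger_gap: 0.0806
grip_force: 0.0
clock: 14.1
position: [0.4981, -0.2279, 0.1904]
orientation: [[0.087, 0.996, 0.0], [0.996, -0.087, 0.0], [0.0, 0.0, -1.0]]
contact_force: [-0.0, 0.1, 0.1]
finger_gap: 0.0808
grip_force: 0.0
phone (((0.0, 0.0), (0.0, 0.0), 0.0), np.float64(nan), 0)
lever (((608.4273681640625, -191.26348876953125), (27.31175422668457, 27.216283798217773), 88.03471374511719), np.float64(0.12073272611563207), 2291)
handle (((498.3568115234375, -121.93106079101562), (22.803455352783203, 22.562763214111328), 85.11640930175781), np.float64(0.1228775569566771), 1775)
phone (((507.2682800292969, -11.369842529296875), (134.15660095214844, 54.04615020751953), 85.02621459960938), np.float64(0.043459649007842896), 885) handle (((497.63665771484375, -122.5201416015625), (22.050689697265625, 20.61183738708496), 68.3379135131836), np.float64(0.12217366721543109), 107)
  return _methods._mean(a, axis=axis, dtype=dtype,
  ret = ret.dtype.type(ret / rcount)
```

View pics/w3.png

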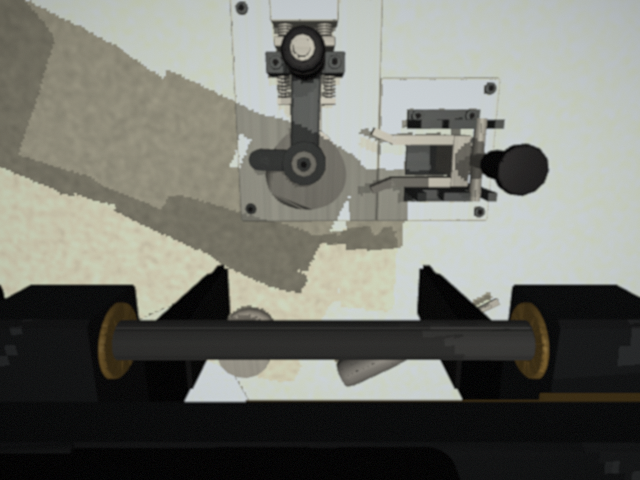

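The wrist view shows the crank arm from the axis at (304,163) up to the handle at (304,48), pointing to the phone. The lug points left and the lever head is at (522,169). Going to the handle.

```bash
python3 -m crank '[[0,0.5,0,0,0,0],[0,0.9,0,0,0,0],[0,0.8,0,0,0,0],[0,0.45,-0.2,0,0,0],[0,0,-0.6,0,0,0],[0,0,-0.7,0,0,0],[0,0,-0.5,0,0,0],[0,0,-0.26,0,0,0],[0,0,0,0,0,0],[0,0,0,0,0,0]]'; python3 -m crank '[[0,0,0,0,0,0],[0,0,0,0,0,0],[0,0,0,0,0,0],[0,0,0,0,0,0],[0,0,0,0,0,0],[0,0,0,0,0,0],[0,0,0,0,0,0],[0,0,0,0,0,0],[0,0,0,0,0,0],[0,0,0,0,0,0]]' 0.1 50
python3 - <<'E'
import numpy as np
f=np.radians(84.9+9*np.arange(21)); p=60*np.c_[np.cos(f),np.sin(f)]/40
print(np.round(np.diff(p,axis=0),2).tolist())
E
```

```text
clock: 15.45
position: [0.4983, -0.1227, 0.1004]
orientation: [[0.088, 0.996, 0.001], [0.996, -0.088, -0.0], [-0.0, 0.001, -1.0]]
contact_force: [1.0, -0.3, -0.6]
finger_gap: 0.0807
grip_force: 0.0
clock: 16.7
position: [0.498, -0.1227, 0.0999]
orientation: [[0.088, 0.996, 0.0], [0.996, -0.088, 0.0], [0.0, 0.0, -1.0]]
contact_force: [0.2, 0.2, -0.8]
finger_gap: 0.0212
grip_force: 50.0
[[-0.24, 0.0], [-0.23, -0.03], [-0.22, -0.07], [-0.21, -0.1], [-0.19, -0.14], [-0.17, -0.16], [-0.14, -0.19], [-0.11, -0.21], [-0.08, -0.22], [-0.04, -0.23], [-0.0, -0.24], [0.03, -0.23], [0.07, -0.22], [0.1, -0.21], [0.14, -0.19], [0.16, -0.17], [0.19, -0.14], [0.21, -0.11], [0.22, -0.08], [0.23, -0.04]]
```

```bash
python3 -m crank '[[-0.24,0,0,0,0,0],[-0.23,-0.03,0,0,0,0],[-0.22,-0.07,0,0,0,0],[-0.21,-0.1,0,0,0,0],[-0.19,-0.14,0,0,0,0],[-0.17,-0.16,0,0,0,0],[-0.14,-0.19,0,0,0,0],[-0.11,-0.21,0,0,0,0],[-0.08,-0.22,0,0,0,0],[-0.04,-0.23,0,0,0,0]]'
```

```text
clock: 17.95
position: [0.4304, -0.1756, 0.0998]
orientation: [[0.088, 0.996, -0.005], [0.996, -0.088, 0.003], [0.002, -0.005, -1.0]]
contact_force: [-6.8, 8.9, 7.9]
finger_gap: 0.0211
grip_force: 50.0
```

```bash
python3 -m crank '[[0,-0.24,0,0,0,0],[0.03,-0.23,0,0,0,0],[0.07,-0.22,0,0,0,0],[0.1,-0.21,0,0,0,0],[0.14,-0.19,0,0,0,0],[0.16,-0.17,0,0,0,0],[0.19,-0.14,0,0,0,0],[0.21,-0.11,0,0,0,0],[0.22,-0.08,0,0,0,0],[0.23,-0.04,0,0,0,0]]'; python3 -m crank '[[0,0,0,0,0,0],[0,0,0,0,0,0],[0,0,0,0,0,0],[0,0,0,0,0,0],[0,0,0,0,0,0],[0,0,0,0,0,0],[0,0,0,0,0,0],[0,0,0,0,0,0],[0,0,0,0,0,0],[0,0,0,0,0,0]]' 0.7 20; python3 -m crank '[[0,0,0.5,0,0,0],[0,0,0.9,0,0,0],[0,0,0.9,0,0,0],[0,-0.8,0.3,0,0,0],[0,-0.8,0,0,0,0],[0,0,0,0,0,0],[0,0,0,0,0,0],[0,0,0,0,0,0],[0,0,0,0,0,0],[0,0,0,0,0,0]]'
python3 - <<'E'
from h import *
o=arm.get_obs(); c=arm.camera("wrist"); save(c,"w4"); w=cloud(c,o)
print("lever",rect(w,(.609,-.191),.03,.112,.13)); print("handle",rect(w,(.485,-.241),.03,.112,.13))
c=arm.camera("scene"); w=cloud(c); print("phone",rect(w,(.507,-.008),.068,.039,.0465),"handle",rect(w,(.485,-.241),.03,.112,.13),"lever",rect(w,(.609,-.191),.03,.112,.13))
E
```

```text
clock: 19.2
position: [0.4867, -0.2421, 0.0998]
orientation: [[0.089, 0.996, -0.001], [0.996, -0.089, 0.0], [0.0, -0.001, -1.0]]
contact_force: [-1.5, 2.5, 0.4]
finger_gap: 0.0215
grip_force: 50.0
clock: 20.45
position: [0.4868, -0.2419, 0.0999]
orientation: [[0.088, 0.996, 0.0], [0.996, -0.088, -0.0], [0.0, 0.0, -1.0]]
contact_force: [-0.5, 0.7, -0.7]
finger_gap: 0.0666
grip_force: 0.0
clock: 21.7
position: [0.4869, -0.3055, 0.2039]
orientation: [[0.088, 0.996, 0.0], [0.996, -0.088, -0.0], [0.0, 0.0, -1.0]]
contact_force: [-0.6, -0.0, 0.6]
finger_gap: 0.0667
grip_force: 0.0
lever (((607.8905029296875, -194.71839904785156), (20.994049072265625, 27.993850708007812), 82.53361511230469), np.float64(0.12068118332644423), 2174)
handle (((489.3490905761719, -241.41529846191406), (22.79892921447754, 22.371055603027344), 84.67417907714844), np.float64(0.12279049770846721), 1361)
phone (((508.1689453125, -8.269012451171875), (129.1912841796875, 54.77825164794922), 84.74009704589844), np.float64(0.04347738012741511), 850) handle (((489.73614501953125, -241.95571899414062), (21.055936813354492, 22.001602172851562), 2.9835565090179443), np.float64(0.1222729792924594), 120) lever (((607.732177734375, -191.4276580810547), (26.43099021911621, 29.31291961669922), 26.936357498168945), np.float64(0.12087488825619096), 174)
```

View pics/w4.png

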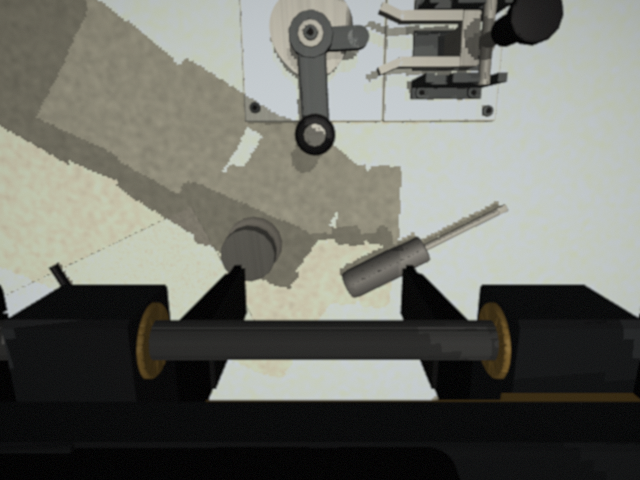

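The crank arm now points away from the phone (axis at (310,33), handle at (315,135)) and stayed there after release, with the lug facing the fork. Now the lever at (528,18).

```bash
python3 -m crank '[[0.6,0.6,0,0,0,0],[0.8,0.8,0,0,0,0],[0.8,0.8,0,0,0,0],[0.8,0.66,-0.1,0,0,0],[0.03,0,-0.7,0,0,0],[0,0,-0.7,0,0,0],[0,0,-0.6,0,0,0],[0,0,-0.27,0,0,0],[0,0,0,0,0,0],[0,0,0,0,0,0]]'; python3 -m crank '[[0,0,0,0,0,0],[0,0,0,0,0,0],[0,0,0,0,0,0],[0,0,0,0,0,0],[0,0,0,0,0,0],[0,0,0,0,0,0],[0,0,0,0,0,0],[0,0,0,0,0,0],[0,0,0,0,0,0],[0,0,0,0,0,0]]' 0.1 50
```

```text
clock: 23.05
position: [0.6084, -0.1917, 0.11]
orientation: [[0.088, 0.996, 0.001], [0.996, -0.088, -0.001], [-0.0, 0.001, -1.0]]
contact_force: [0.1, -0.5, -0.0]
finger_gap: 0.0667
grip_force: 0.0
clock: 24.3
position: [0.6077, -0.1914, 0.109]
orientation: [[0.088, 0.996, -0.001], [0.996, -0.088, 0.0], [0.0, -0.001, -1.0]]
contact_force: [-5.2, -0.4, 3.0]
finger_gap: 0.0257
grip_force: 50.0
```

```bash
python3 -m crank '[[0,0,0.1,0,0,0],[0,0,0.1,0,0,0],[0,0,0.1,0,0,0],[0,0,0.1,0,0,0],[0,0,0.05,0,0,0],[0,0,0,0,0,0],[0,0,0,0,0,0],[0,0,0,0,0,0],[0,0,0,0,0,0],[0,0,0,0,0,0]]'
python3 - <<'E'
from h import *
c=arm.camera("scene"); w=cloud(c); save(c,"s5")
cv2.imwrite("pics/s5c.png",cv2.resize(c["img"][220:380,190:370,::-1],(675,600),interpolation=cv2.INTER_CUBIC))
E
```

```text
clock: 25.55
position: [0.6076, -0.1914, 0.1269]
orientation: [[0.088, 0.996, -0.001], [0.996, -0.088, 0.0], [0.0, -0.001, -1.0]]
contact_force: [-4.9, -0.9, -1.9]
finger_gap: 0.0258
grip_force: 50.0
```

View pics/s5c.png

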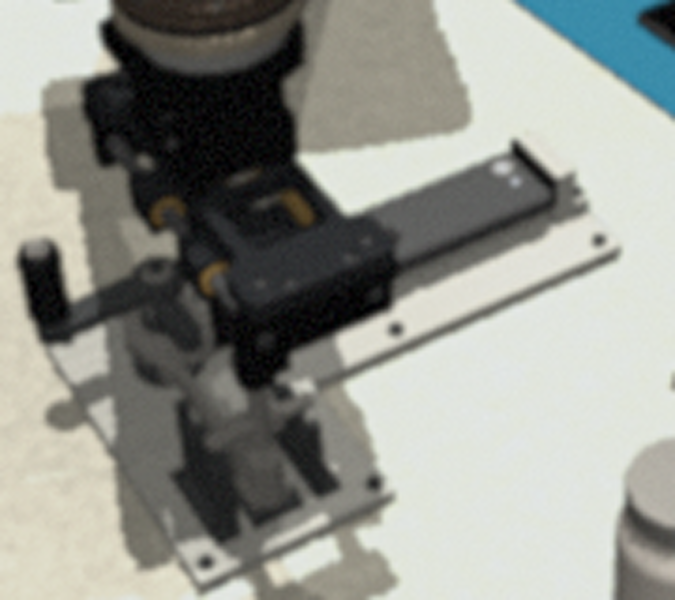

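The phone lies flat on the bed with its far end against the fixed jaw (520,170), and the grip holds the lifted head. Sliding along the gate.

```bash
python3 -m crank '[[-0.1,0.01,0,0,0,0],[-0.15,0.01,0,0,0,0],[-0.15,0.02,0,0,0,0],[-0.15,0.01,0,0,0,0],[-0.15,0.01,0,0,0,0],[-0.05,0.01,0,0,0,0],[0,0,0,0,0,0],[0,0,0,0,0,0],[0,0,0,0,0,0],[0,0,0,0,0,0]]'
```

```text
clock: 26.85
position: [0.578, -0.1887, 0.127]
orientation: [[0.088, 0.996, -0.0], [0.996, -0.088, -0.0], [-0.0, -0.0, -1.0]]
contact_force: [-0.8, -1.9, -3.3]
finger_gap: 0.026
grip_force: 50.0
```

```bash
python3 -m crank '[[0,0,-0.1,0,0,0],[0,0,-0.1,0,0,0],[0,0,-0.1,0,0,0],[0,0,-0.1,0,0,0],[0,0,-0.05,0,0,0],[0,0,0,0,0,0],[0,0,0,0,0,0],[0,0,0,0,0,0],[0,0,0,0,0,0],[0,0,0,0,0,0]]'
```

```text
clock: 28.1
position: [0.5781, -0.1887, 0.1091]
orientation: [[0.088, 0.996, 0.0], [0.996, -0.088, -0.0], [-0.0, 0.0, -1.0]]
contact_force: [0.8, -3.1, -1.3]
finger_gap: 0.0253
grip_force: 50.0
```

Dropped home without resistance. I'll release, retreat and check.

```bash
python3 -m crank '[[0,0,0,0,0,0],[0,0,0,0,0,0],[0,0,0,0,0,0],[0,0,0,0,0,0],[0,0,0.5,0,0,0],[0,0,0.8,0,0,0],[0,0,0.8,0,0,0],[0,-0.6,0.4,0,0,0],[0,-0.9,0,0,0,0],[0,-0.9,0,0,0,0]]' 0.7 20; python3 -m crank '[[-0.5,-0.2,0,0,0,0],[-0.5,-0.2,0,0,0,0],[-0.5,-0.2,0,0,0,0],[-0.5,-0.2,0,0,0,0],[0,0,0,0,0,0],[0,0,0,0,0,0],[0,0,0,0,0,0],[0,0,0,0,0,0],[0,0,0,0,0,0],[0,0,0,0,0,0]]';  python3 - <<'E'
from h import *
o=arm.get_obs(); c=arm.camera("wrist"); save(c,"w6"); w=cloud(c,o)
print("lever w",rect(w,(.578,-.189),.03,.108,.14)); print("handle w",rect(w,(.489,-.241),.03,.112,.13))
c=arm.camera("scene"); w=cloud(c); print("lever",rect(w,(.578,-.189),.03,.112,.14),"handle",rect(w,(.489,-.241),.03,.112,.13))
cv2.imwrite("pics/s6.png",np.hstack([cv2.resize(c["img"][220:380,190:370,::-1],(450,400),interpolation=cv2.INTER_CUBIC),cv2.imread("pics/w6.png")[:400:,150:500]]))
E
```

```text
clock: 29.35
position: [0.578, -0.2855, 0.2095]
orientation: [[0.088, 0.996, 0.001], [0.996, -0.088, -0.0], [-0.0, 0.001, -1.0]]
contact_force: [0.4, 0.1, 0.3]
finger_gap: 0.0665
grip_force: 0.0
clock: 30.6
position: [0.4981, -0.3166, 0.209]
orientation: [[0.088, 0.996, 0.0], [0.996, -0.088, 0.0], [0.0, 0.0, -1.0]]
contact_force: [-0.7, -0.1, -0.0]
finger_gap: 0.0667
grip_force: 0.0
lever w (((578.26318359375, -196.6546173095703), (12.433608055114746, 26.34343719482422), 82.39520263671875), np.float64(0.12064325689223043), 1121)
handle w (((489.04913330078125, -241.37681579589844), (22.30568504333496, 22.61982536315918), 85.12672424316406), np.float64(0.12286979764014506), 1349)
lever (((578.0258178710938, -189.28384399414062), (25.970781326293945, 27.307451248168945), 69.90398406982422), np.float64(0.12114488113592493), 163) handle (((488.5773010253906, -240.89552307128906), (20.872777938842773, 21.817228317260742), 9.213626861572266), np.float64(0.12201360722229102), 118)
```

View pics/s6.png

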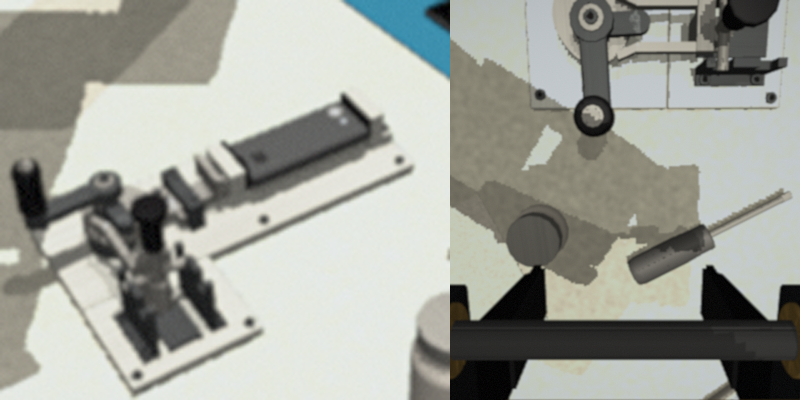

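The picture shows the phone flat between both jaws, the fork around the lug, and the lever top back at 121 mm after 30 mm of travel. The jar and driver are untouched.

```bash
python3 -c "
from rig import arm; print(arm.hand_in())"
```

```text
the job is handed in; nothing more can be done
None
```

The job is handed in at about 31 s of the 70 s allowed: the phone is clamped flat and square, the crank stays on the dwell by itself, and the lock lever is fully down in the lock notch with its fork around the lug. No verdict came back from the hand-in.

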